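# Clear and refill the polishing compound tray

## Task

First clear the wood offcut off the compound tray into the scrap bin, so that it lies inside the bin. Then put the three polishing bars away one by one, each in the pocket of its own colour, lying flat on the pocket floor, the same side up as now. The bars are brittle, so do not let one fall: release it only once it is in the mouth of its pocket; and leave the other things on the bench where they are.

Things in the scene. Friction and masses are not known exactly. Their poses are not given: they have to be found in the camera images.
- tray: wooden tray fixed to the bench, 142 (x) x 216 (y) x 34 (z, rims) mm; origin under its centre. Three open pockets side by side along y (red at -y, green, blue at +y), centres 72 mm apart, each 110 (x) x 48 (y) mm, 26 mm deep, floor 8 mm above the bench; 24 mm walls between. Pocket floors, and patches on the 24 mm wide rim at the -x end, are painted in the pocket's colour
- pocket_red (a point): centre of the floor of the red pocket, 8 mm above the bench; axes as the tray's (x along the pocket's length, z up)
- bar_red: bar of red polishing compound with a paper sleeve near one end (-x), 100 (x) x 38 (y) x 42 (z) mm, about 0.3 kg, brittle if dropped but may be gripped firmly (it can swing in a light grip); lies on the bench. Origin at the centre of its underside, x along its length, z up; either way round is the same to the job
- pocket_green (a point): centre of the floor of the green pocket, 8 mm above the bench; axes as the tray's (x along the pocket's length, z up)
- bar_green: bar of green polishing compound with a paper sleeve near one end (-x), 100 (x) x 38 (y) x 42 (z) mm, about 0.3 kg, brittle if dropped but may be gripped firmly (it can swing in a light grip); lies on the bench. Origin at the centre of its underside, x along its length, z up; either way round is the same to the job
- pocket_blue (a point): centre of the floor of the blue pocket, 8 mm above the bench; axes as the tray's (x along the pocket's length, z up)
- bar_blue: bar of blue polishing compound with a paper sleeve near one end (-x), 100 (x) x 38 (y) x 42 (z) mm, about 0.3 kg, brittle if dropped but may be gripped firmly (it can swing in a light grip); lies on the bench. Origin at the centre of its underside, x along its length, z up; either way round is the same to the job
- offcut: pale wood offcut with one dark end, 140 (x) x 34 (y) x 24 (z) mm, about 0.09 kg, lying loose across the rims of the tray, over the pockets. Origin at the centre of its underside, x along its length, z up
- bin: dark steel scrap bin fixed to the bench, open at the top, outside 200 (x) x 160 (y) x 60 (z) mm, walls and floor 5 mm. Origin under its centre, z up
- bin_in (a point): centre of the bin's inner floor, 5 mm above the bench; axes as the bin's
- jar: small amber glass jar with black lid, 38 mm across, 62 mm tall, standing; origin under its centre; not part of the job, leave it alone
- block: dark charcoal soldering block, 75 x 110 x 30 mm; origin under its centre; not part of the job, leave it alone
- hammer: hammer, 240 mm long, lying; its own x axis points from handle to head; not part of the job, leave it alone
- file: file with wooden handle, 190 mm long, lying along its own x axis on the robot's side of the tray; not part of the job, leave it alone
- clamp: pale wooden ring clamp with a brass band, 130 x 26 x 27 mm, lying; not part of the job, leave it alone
- mandrel: steel cone on a round foot, 60 mm across, 70 mm tall, standing; origin under its centre; not part of the job, leave it alone

How it is judged:
On the way:
1. the offcut lies inside the scrap bin while no bar is in its pocket yet (x of offcut in the frame of bin_in between -0.085 and 0.085 m and y of offcut in the frame of bin_in between -0.07 and 0.07 m and z of offcut in the frame of bin_in between -0.006 and 0.045 m and horizontal distance between bar_red and pocket_red above 0.05 m and horizontal distance between bar_green and pocket_green above 0.05 m and horizontal distance between bar_blue and pocket_blue above 0.05 m), for 0.2 s.
At the end, for the whole second after the job is handed in: Offcut at rest in the bin: origin within 85 x 70 mm of its centre (bin x, y), under 45 mm above its floor. Each bar at rest in its own colour's pocket: origin within 10 mm of centre along pocket x and y, 4 mm of floor height, tilt under 0.08 rad, length within 0.2 rad of the pocket's (x of offcut in the frame of bin_in between -0.085 and 0.085 m and y of offcut in the frame of bin_in between -0.07 and 0.07 m and z of offcut in the frame of bin_in between -0.006 and 0.045 m and linear speed of each of offcut, bar_red, bar_green, bar_blue below 0.02 m/s and x of bar_red in the frame of pocket_red between -0.01 and 0.01 m and y of bar_red in the frame of pocket_red between -0.01 and 0.01 m and z of bar_red in the frame of pocket_red between -0.004 and 0.004 m and angle between each of bar_red, bar_green, bar_blue's own z axis and vertical below 0.08 rad and angle between the x axis of bar_red and the x axis of pocket_red, either way round below 0.2 rad and x of bar_green in the frame of pocket_green between -0.01 and 0.01 m and y of bar_green in the frame of pocket_green between -0.01 and 0.01 m and z of bar_green in the frame of pocket_green between -0.004 and 0.004 m and angle between the x axis of bar_green and the x axis of pocket_green, either way round below 0.2 rad and x of bar_blue in the frame of pocket_blue between -0.01 and 0.01 m and y of bar_blue in the frame of pocket_blue between -0.01 and 0.01 m and z of bar_blue in the frame of pocket_blue between -0.004 and 0.004 m and angle between the x axis of bar_blue and the x axis of pocket_blue, either way round below 0.2 rad); the robot touches nothing.
It fails at once if a bar falls freely from more than about 4 cm (faster than 0.9 m/s with no finger on it) ((linear speed of bar_red above 0.9 m/s and contact force between bar_red and the fingers below 0.01 N) or (linear speed of bar_green above 0.9 m/s and contact force between bar_green and the fingers below 0.01 N) or (linear speed of bar_blue above 0.9 m/s and contact force between bar_blue and the fingers below 0.01 N)).
It fails at once if the jar, block, hammer, file, clamp or mandrel is moved more than 3 cm (distance of any of jar, block, hammer, file, clamp, mandrel from where it was at the start of the episode above 0.03 m).
It also fails if it takes over 72 s, if anything falls off the work surface, if the arm or the gripper's body presses on something with over 40 N, if the wrist force passes 120 N, or if a joint passes its speed limit or range.

## Robot

A 7-joint arm with a two-finger parallel gripper is mounted at the origin on the work surface. World frame = base frame: x ahead of the robot, y to its left, z up, the work surface at z = 0. Lengths are in m, angles in rad, forces in N, time in s.
With the tool pointing down it reaches from about 0.425 to 1.025 m from the base axis. Payload 9.4 kg.
Tool frame: the origin (TCP) lies midway between the tips of the shut fingers; the grasp point (between the pads) lies 19 mm behind it; z points along the fingers, y is the line along which they close (so a half turn about z gives the same grasp; the last joint's range is limited). The gripper opens to 93 mm and grips with 3 to 60 N. Pads are 15 mm wide; open, the fingers measure 128 mm over their backs; the gripper's body (75 mm by 188 mm) begins 65 mm behind the grasp point.
Start: joints at [1.06, 0.599, -0.003, 1.599, 0.002, 0.943, -0.08], TCP at [0.305, -0.658, 0.219] pointing down, gripper open.
Joint ranges: [-2.57, 2.57], [-0.35, 1.97], [-1.29, 1.29], [0.11, 2.56], [-1.05, 4.19], [0.11, 1.86], [-2.63, 2.63]. Speed limits (rad/s): [2.22, 2.22, 3.01, 3.01, 3.14, 3.14, 3.14].

## Interface

Orientations are given as a rotation vector (axis times angle).
In Python, from bench import ctrl gives the robot as it stands. The module is installed in compiled form; this text tells all that it offers. Calls block until the motion is done:
- ctrl.move_to(position, orientation): joint-space move of the TCP to a pose.
- ctrl.move_l(position, rate=0.15, rotation=None): straight line of the TCP; rotation=None keeps the orientation; rate is the mean speed in m/s.
- ctrl.move_joints(angles): joint-space move.
- ctrl.gripper_open() and ctrl.gripper_close(newtons=None): open the fingers fully, or close them until they stop; newtons is the grip in N (None keeps the last).
- ctrl.sleep(seconds).
- ctrl.ik(position, orientation): joint angles nearest the present ones, or None.
- ctrl.state(): the state.
- ctrl.get_image(name): name is "scene" or "top"; returns a dict with "image" (420x560x3 uint8, blue, green, red), "camera_matrix" (3x3 intrinsics, pixels), "rvec" (rotation vector, rad) and "tvec" (3), from world to camera coordinates, as OpenCV has them. Camera axes: x right, y down, z forward; pixel columns grow to the right and rows downward; lengths in m; the calibration is good to about 2 mm. A picture is of the moment at which its call begins. There is no depth.
A pose or a line that the arm cannot do raises ctrl.MotionError and nothing moves.
- ctrl.hand_in(): hands the job in; it is judged then, once.
The state is a dict: "clock": time; "joint_pos": joint angles; "qd": joint speeds; "effort": joint torques, N m; "tool_pos": TCP position; "ee_rot": TCP orientation; "wrist_force": force on the tool from outside, world axes, zero at the start; "moment": the same for the moment, N m; "finger_gap": opening from 0.0 (shut) to 1.0 (fully open); "finger_force": force on a finger pad.
Only numpy, scipy, OpenCV 4.12 (cv2) and the standard library are available. Lean on these libraries where they do the work, as an engineer would, in place of code of your own. Each camera call takes 0.05 s, during which the arm holds its last target. There are 200 camera calls.

## Working session

There is one attempt and no reset: what is moved stays moved. The work goes in short steps, each a Python script; the robot and the scene stay as the last script left them, time stands still between calls to the robot, and variables do not carry over. Pictures are saved under pics/ and viewed, at most 10 in all, crops included, and the job is handed in when it is done.

```bash
mkdir -p pics; python3 - <<'E'
from bench import ctrl
import cv2,numpy as np
for n in("top","scene"):
    d=ctrl.get_image(n); cv2.imwrite(f"pics/{n}0.png",d["image"])
    R=cv2.Rodrigues(d["rvec"])[0]; print(n,d["camera_matrix"].tolist(),(-R.T@d["tvec"].reshape(3)).round(3),R.round(3).tolist())
s=ctrl.state();print(s)
E
```

```text
top [[528.1355021928506, 0.0, 283.63258059152105], [0.0, 528.1355021928506, 212.42625525083366], [0.0, 0.0, 1.0]] [ 0.358 -0.004  1.616] [[0.0, -1.0, 0.004], [-0.991, -0.001, -0.134], [0.134, -0.004, -0.991]]
scene [[480.2828166538629, 0.0, 286.59795632208943], [0.0, 480.2828166538629, 209.79488517008622], [0.0, 0.0, 1.0]] [ 1.023 -0.582  1.191] [[0.791, 0.611, -0.008], [0.507, -0.663, -0.551], [-0.342, 0.431, -0.835]]
{'clock': 0.1, 'joint_pos': array([ 1.06031479,  0.60004514, -0.0025479 ,  1.60006899,  0.00178657,
        0.94291469, -0.07980469]), 'qd': array([ 0.00148932, -0.00198236, -0.00195811, -0.00017953,  0.00045456,
       -0.00031625,  0.00129138]), 'effort': array([ 5.63757509e-03, -7.66563106e+01,  1.50227666e+00, -2.52937567e+01,
       -5.23310539e-02,  1.35860697e-02,  5.80324286e-05]), 'tool_pos': array([ 0.30452152, -0.65744303,  0.21783943]), 'ee_rot': array([-3.06663471e+00, -6.75834201e-01,  6.66643552e-04]), 'wrist_force': array([-0.11433028,  0.0693022 , -0.2745897 ]), 'moment': array([-0.04333317, -0.02343927, -0.02322858]), 'finger_force': 0.0, 'finger_gap': 0.9991862597239192}
```

View pics/top0.png

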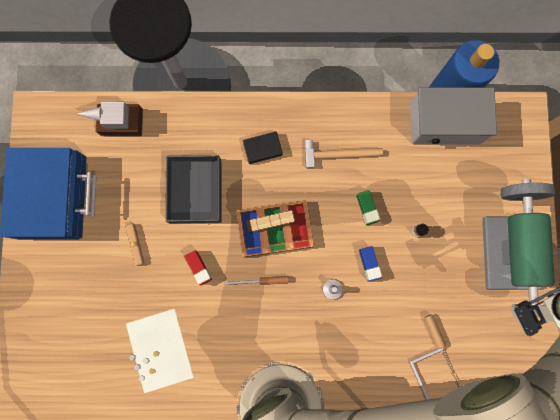

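View pics/scene0.png

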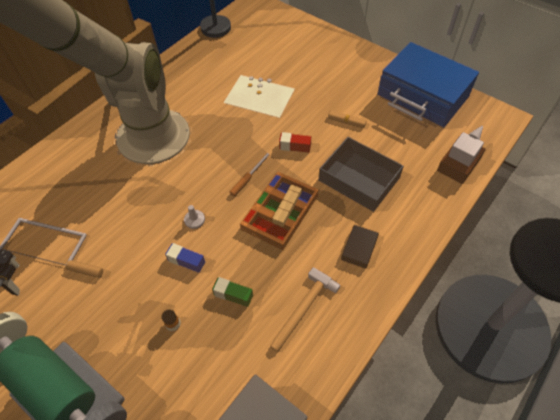

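The top view shows the red bar at (198,267), green at (369,208), blue at (371,264), the tray at (276,229) with the offcut across it at (272,221), and the bin at (194,189). The scene view shows the same things unobstructed. Next I'll segment them.

```bash
cat > h.py <<'E'
from bench import ctrl
import cv2,numpy as np
def ray(d,px,z):
    R=cv2.Rodrigues(d["rvec"])[0]; c=-R.T@np.ravel(d["tvec"])
    u=cv2.undistortPoints(np.array([[px]],float),d["camera_matrix"],None)[0,0]
    v=R.T@np.array([u[0],u[1],1]); return (c+v*(z-c[2])/v[2])[:2]
def px(d,P): return cv2.projectPoints(np.array([P],float),d["rvec"],d["tvec"],d["camera_matrix"],None)[0][0,0]
def masks(d):
    h,s,v=[a.astype(int) for a in cv2.split(cv2.cvtColor(d["image"],cv2.COLOR_BGR2HSV))]
    return dict(red=((h<6)|(h>172))&(s>150)&(v>50),green=(h>45)&(h<85)&(s>90),blue=(h>105)&(h<130)&(s>120),white=(s<70)&(v>140))
def blob(m,c,r=28):
    w=np.zeros(m.shape,np.uint8);cv2.circle(w,tuple(int(i) for i in c),r,1,-1)
    n,l,st,ce=cv2.connectedComponentsWithStats((m&(w>0)).astype(np.uint8))
    return l==1+np.argmax(st[1:,4]),
def centre(mask):
    c=np.argwhere(mask)[:,::-1].astype(np.float32); hull=cv2.convexHull(c); M=cv2.moments(hull)
    return np.array([M["m10"]/M["m00"],M["m01"]/M["m00"]])
E
cat > m.py <<'E'
from h import *
T=ctrl.get_image("top");S=ctrl.get_image("scene")
g={"top":dict(red=(198,267),green=(369,208),blue=(371,264)),"scene":dict(red=(296,143),green=(232,292),blue=(185,258))}
for n,d in(("top",T),("scene",S)):
    mm=masks(d)
    for k,c in g[n].items():
        a,=blob(mm[k],c);w,=blob(mm["white"],c)
        p=centre(a|w); ca,cw=ray(d,centre(a),.021),ray(d,centre(w),.021); v=ca-cw
        print(n,k,a.sum(),w.sum(),p.round(1),ray(d,p,.021).round(4),"yaw",round(float(np.degrees(np.arctan2(v[1],v[0]))),1))
def crop(d,x,y,w,h,f): return cv2.resize(d["image"][y:y+h,x:x+w],None,fx=f,fy=f,interpolation=cv2.INTER_CUBIC)
o=np.zeros((600,800,3),np.uint8)
o[:300,:400]=crop(T,225,190,100,75,4);o[:300,400:]=crop(S,230,165,100,75,4)
o[300:,:400]=crop(T,150,150,100,75,4);o[300:,400:]=crop(T,335,180,100,75*1,4)
cv2.imwrite("pics/c1.png",o)
E
python3 m.py
```

```text
top red 276 130 [196.9 266.5] [0.4086 0.249 ] yaw 27.7
top green 280 163 [367.6 206.8] [ 0.5903 -0.2677] yaw 17.9
top blue 272 165 [370.  263.6] [ 0.4177 -0.2714] yaw 14.6
scene red 146 48 [296.1 138.8] [0.4004 0.2594] yaw 26.1
scene green 234 35 [233.8 289.2] [ 0.5866 -0.2597] yaw 10.8
scene blue 177 134 [182.7 253.9] [ 0.4053 -0.2661] yaw 15.3
```

View pics/c1.png

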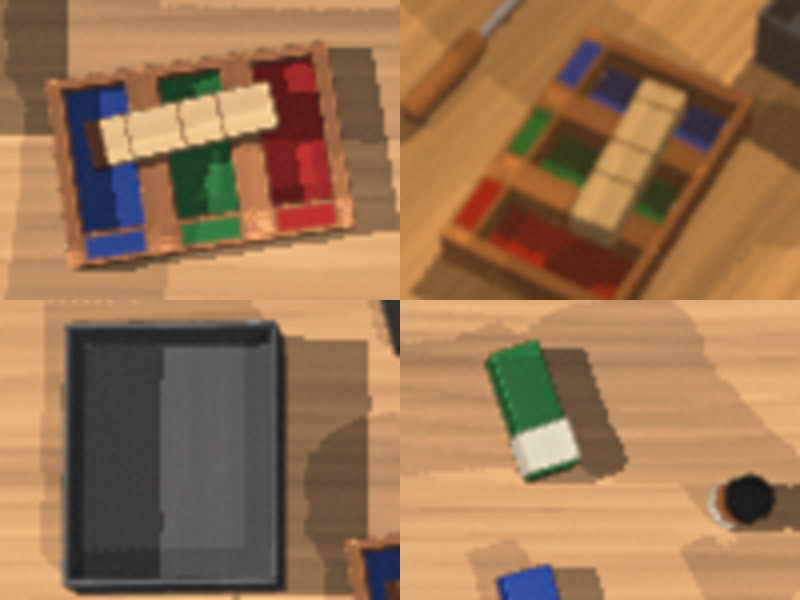

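The tray's rims, rim patches and offcut are clear in the crops. My bar masks miss the dark side faces, so I'll loosen them. I'll also locate the tray from its patches and the offcut and bin by mask, then overlay the results as a check.

```bash
cat > m2.py <<'E'
from h import *
T=ctrl.get_image("top");S=ctrl.get_image("scene")
def hsv(d): return [a.astype(int) for a in cv2.split(cv2.cvtColor(d["image"],cv2.COLOR_BGR2HSV))]
def tri(a,b): # two-view point
    P=[d["camera_matrix"]@np.c_[cv2.Rodrigues(d["rvec"])[0],np.ravel(d["tvec"])] for d in(T,S)]
    X=cv2.triangulatePoints(P[0],P[1],np.array(a,float).reshape(2,1),np.array(b,float).reshape(2,1))[:,0];return X[:3]/X[3]
g={"top":dict(red=(198,267),green=(369,208),blue=(371,264)),"scene":dict(red=(296,143),green=(232,292),blue=(185,258))}
pg={"top":dict(red=(301.5,244.5),green=(277.5,247.5),blue=(254,251)),"scene":dict(red=(250,215.5),green=(262.5,198),blue=(274.5,180.5))}
og={"top":(272,221),"scene":(288,205)}
ov={}
for n,d in(("top",T),("scene",S)):
    h,s,v=hsv(d); img=d["image"].copy()
    M=dict(red=((h<7)|(h>170))&(s>110),green=(h>38)&(h<95)&(s>60),blue=(h>98)&(h<135)&(s>60),white=(s<85)&(v>75))
    B=dict(red=((h<7)|(h>170))&(s>150)&(v>130),green=(h>45)&(h<85)&(s>90)&(v>85),blue=(h>105)&(h<130)&(s>120)&(v>130))
    def show(m,c): cv2.drawContours(img,cv2.findContours(m.astype(np.uint8),0,2)[0],-1,c,1)
    R={}
    for k,c in g[n].items():
        a,=blob(M[k]|M["white"],c,24); p=centre(a); R[k]=(p,a.sum()); show(a,(255,255,0))
        hu=cv2.minAreaRect(np.argwhere(a)[:,::-1].astype(np.float32)); print(n,k,a.sum(),p.round(1),ray(d,p,.021).round(4),hu[1],hu[2])
    for k,c in pg[n].items():
        a,=blob(B[k],c,9); yx=np.argwhere(a).mean(0); R["p"+k]=(yx[::-1],); show(a,(255,255,255)); print(n,"patch",k,a.sum(),yx[::-1].round(1),ray(d,yx[::-1],.034).round(4))
    w=(h>12)&(h<28)&(s<135)&(v>130); a,=blob(w,og[n],26); p=centre(a); R["off"]=(p,);show(a,(255,0,255)); q=cv2.minAreaRect(np.argwhere(a)[:,::-1].astype(np.float32)); print(n,"off",a.sum(),p,ray(d,p,.046).round(4),q)
    ov[n]=(img,R)
for k in ov["top"][1]: print(k,tri(ov["top"][1][k][0],ov["scene"][1][k][0]).round(4))
def crop(n,x,y,w,h,f): return cv2.resize(ov[n][0][y:y+h,x:x+w],None,fx=f,fy=f,interpolation=0)
o=np.zeros((600,800,3),np.uint8)
o[:300,:400]=crop("top",225,190,100,75,4);o[:300,400:]=crop("scene",230,165,100,75,4)
o[300:,:200]=crop("top",173,235,50,75,4);o[300:,200:400]=crop("top",345,180,50,75,4);o[300:,400:600]=crop("top",345,230,50,75,4)
o[300:,600:]=crop("scene",210,250,50,75,4)
cv2.imwrite("pics/c2.png",o)
E
python3 m2.py
```

```text
top red 460 [197.6 267.7] [0.405  0.2467] (33.541019439697266, 15.205260276794434) 63.43495178222656
top green 475 [367.8 207.4] [ 0.5885 -0.2685] (32.57145690917969, 15.495159149169922) 71.56504821777344
top blue 527 [369.9 263.6] [ 0.4177 -0.2713] (34.435272216796875, 15.593330383300781) 72.34988403320312
top patch red 111 [301.5 242.4] [ 0.4805 -0.0649]
top patch green 66 [277.3 247.2] [0.4658 0.0075]
top patch blue 61 [253.7 250.6] [0.4557 0.0781]
top off 506 [271.71352609 220.13559322] [0.5461 0.0243] ((271.62457275390625, 220.0294647216797), (11.910045623779297, 43.80377197265625), 76.75948333740234)
scene red 162 [300.3 139.6] [0.413  0.2648] (9.0, 19.0) 90.0
scene green 493 [231.1 290.1] [ 0.5827 -0.2658] (36.73737716674805, 17.514331817626953) 19.98310661315918
scene blue 523 [183.4 255.8] [ 0.411  -0.2691] (36.68765640258789, 17.66176986694336) 21.037511825561523
scene patch red 50 [249.4 215.3] [ 0.4762 -0.0634]
scene patch green 33 [262.1 197.6] [0.4659 0.0065]Traceback (most recent call last):
  File "m2.py", line 21, in <module>
    a,=blob(B[k],c,9); yx=np.argwhere(a).mean(0); R["p"+k]=(yx[::-1],); show(a,(255,255,255)); print(n,"patch",k,a.sum(),yx[::-1].round(1),ray(d,yx[::-1],.034).round(4))
       ~~~~^^^^^^^^^^
  File "h.py", line 14, in blob
    return l==1+np.argmax(st[1:,4]),
                ~~~~~~~~~^^^^^^^^^^
    return _wrapfunc(a, 'argmax', axis=axis, out=out, **kwds)
    return bound(*args, **kwds)
ValueError: attempt to get argmax of an empty sequence
```

```bash
sed -i 's/B\[k\],c,9/(B if n=="top" else M)[k],c,7/; s/|M\["white"\],c,24/|M["white"]|((h<12)\&(s>165) if k=="red" else False),c,24/' m2.py; python3 m2.py
```

```text
top red 462 [197.6 267.7] [0.4051 0.2467] (33.541019439697266, 15.205260276794434) 63.43495178222656
top green 474 [367.8 207.4] [ 0.5886 -0.2684] (32.57145690917969, 15.495159149169922) 71.56504821777344
top blue 525 [369.9 263.5] [ 0.4178 -0.2712] (34.385963439941406, 15.5167875289917) 73.3007583618164
top patch red 88 [301.1 243.2] [ 0.4779 -0.0637]
top patch green 63 [277.  247.3] [0.4656 0.0085]
top patch blue 59 [253.9 250.6] [0.4558 0.0774]
top off 502 [271.54560698 220.16733736] [0.546  0.0248] ((271.546142578125, 220.10890197753906), (11.902020454406738, 43.640743255615234), 76.50426483154297)
scene red 328 [300.5 142.5] [0.4212 0.2553] (19.767244338989258, 16.785593032836914) 6.340191841125488
scene green 492 [231.  290.2] [ 0.5826 -0.2661] (36.39979934692383, 17.673215866088867) 20.556045532226562
scene blue 521 [183.3 255.7] [ 0.4107 -0.269 ] (36.68765640258789, 17.66176986694336) 21.037511825561523
scene patch red 52 [249.6 215.4] [ 0.4766 -0.0632]
scene patch green 43 [262.1 197.6] [0.4658 0.0068]
scene patch blue 43 [274.5 180.4] [0.4555 0.0782]
scene off 6 [287.13333333 191.73333333] [0.5167 0.0613] ((287.20001220703125, 191.60000610351562), (0.8944271206855774, 3.5777084827423096), 26.56505012512207)
red [0.411  0.2535 0.0132]
green [ 0.5867 -0.2677  0.03  ]
blue [ 0.4167 -0.2705  0.0307]
pred [ 0.4777 -0.0638  0.0358]
pgreen [0.4654 0.0081 0.0323]
pblue [0.4558 0.0775 0.0349]
off [0.5408 0.0256 0.1051]
```

View pics/c2.png

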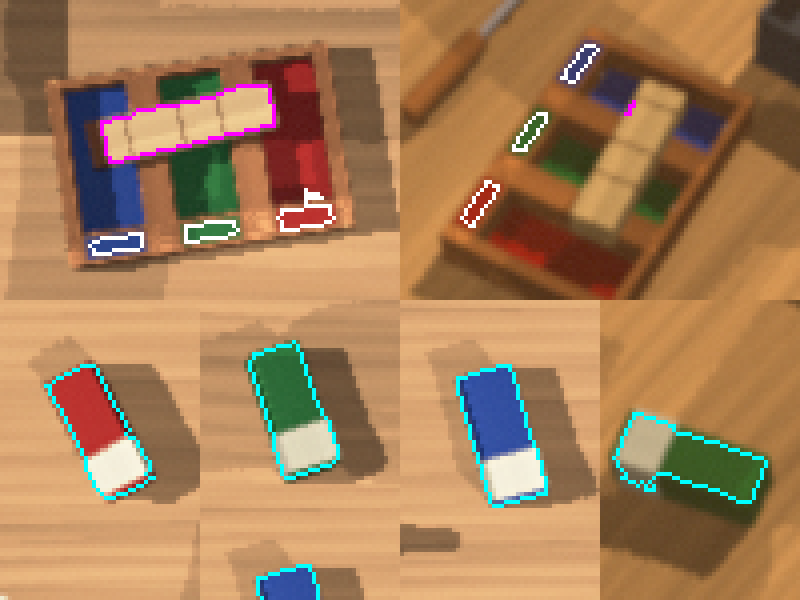

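Top-view masks are tight, so I'll use those for the bars. The tray yaw from the patches is about 8.5°. Next I'll move the offcut into the bin and then re-measure the pockets.

```bash
cat >> h.py <<'E'
from scipy.spatial.transform import Rotation as Ro
def rv(th): return (Ro.from_euler("z",th)*Ro.from_euler("x",np.pi)).as_rotvec()
def best(p,th):
    q0=ctrl.state()["joint_pos"];o=[]
    for t in(th,th+np.pi,th-np.pi):
        q=ctrl.ik(list(p),list(rv(t)))
        if q is not None:o.append((abs(np.asarray(q)-q0).max()+.5*max(0,abs(q[6])-2),t))
    return rv(min(o)[1])
def hover(xy,th,z=.2):
    p=[xy[0],xy[1],z]; ctrl.move_to(p,list(best(p,th)))
def down(xy,z,rate=.15): ctrl.move_l([xy[0],xy[1],z],rate)
def st(m=""): s=ctrl.state();print(m,round(s["clock"],1),s["tool_pos"].round(4),"F",s["wrist_force"].round(1),"gap",round(s["finger_gap"]*93,1),"ff",round(s["finger_force"],1))
E
python3 - <<'E'
from h import *
T=ctrl.get_image("top")
b=ray(T,(193.2,188.7),.06);print("bin",b)
for c in((48,82),(325,43),(353,228),(75,267)): print("traycorner",ray(T,(225+c[0]/4,190+c[1]/4),.034).round(4))
o=(.5447,.030)
hover(o,np.radians(103.5),.2);st();down(o,.038);ctrl.gripper_close(20);st("grip")
down(o,.2);hover(b,0,.2);st("bin");down(b,.03);ctrl.gripper_open();down(b,.2,.25);st("rel")
E
```

```text
bin [0.638782   0.25890386]
traycorner [0.5768 0.1295]
traycorner [ 0.6068 -0.08  ]
traycorner [ 0.4666 -0.1002]
traycorner [0.4373 0.1077]
 3.0 [0.5449 0.0289 0.1999] F [ 0.2 -0.3 -0.7] gap 93.0 ff 0.0
grip 5.2 [0.5446 0.0299 0.0379] F [-1.2 -0.2  0.5] gap 33.9 ff 20.0
bin 7.4 [0.6385 0.2575 0.199 ] F [ 0.1 -0.4 -1. ] gap 33.7 ff 20.0
rel 10.6 [0.6383 0.2581 0.1987] F [ 0.3 -0.6 -0.8] gap 93.0 ff 0.0
```

```bash
python3 - <<'E'
from h import *
hover((.405,.2467),np.radians(27),.2);st()
T=ctrl.get_image("top");S=ctrl.get_image("scene")
C=np.array([.523,.0155]);y=np.radians(8.5);R=np.array([[np.cos(y),-np.sin(y)],[np.sin(y),np.cos(y)]])
out=[]
for d,x0,y0 in((T,225,190),(S,230,165)):
    f=4;im=cv2.resize(d["image"][y0:y0+75,x0:x0+100],None,fx=f,fy=f,interpolation=cv2.INTER_CUBIC);raw=im.copy()
    def dr(cx,cy,lx,ly,z):
        P=[px(d,[*(C+R@[cx+a*lx/2,cy+b*ly/2]),z]) for a,b in((-1,-1),(1,-1),(1,1),(-1,1))]
        cv2.polylines(im,[np.int32([((p-[x0,y0]+.5)*f) for p in P])],1,(255,255,255),1)
    dr(0,0,.142,.216,.034)
    for k in(-1,0,1): dr(.008,.072*k,.110,.048,.034)
    out+=[np.vstack([raw,im])]
cv2.imwrite("pics/c3.png",np.hstack(out))
cv2.imwrite("pics/bin3.png",T["image"][140:300,130:400])
E
```

```text
11.5 [0.4063 0.247  0.1998] F [ 0.6  0.  -0.8] gap 93.1 ff 0.0
```

View pics/c3.png

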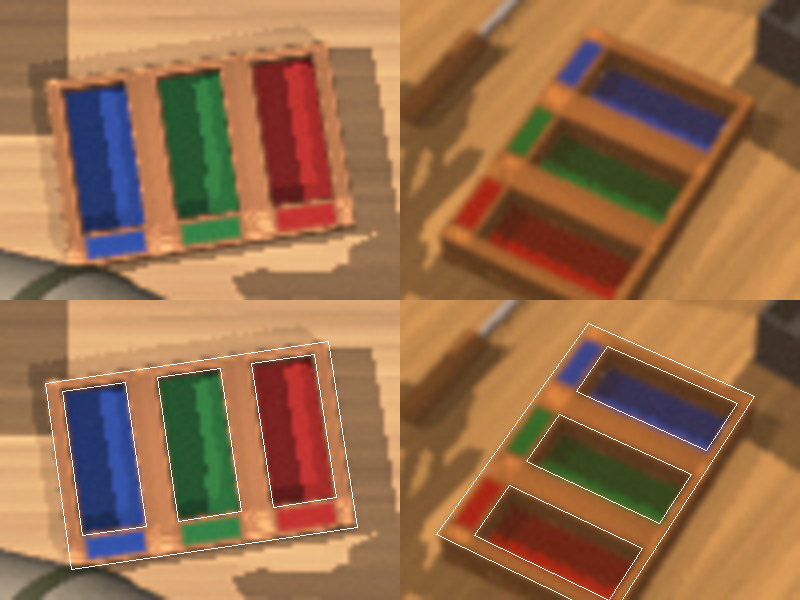

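View pics/bin3.png

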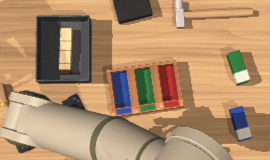

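The offcut lies in the bin, and the tray model fits both views to about 2 mm. Next is the red bar, with force checks during insertion.

```bash
cat >> h.py <<'E'
C=np.array([.5232,.0157]);YAW=np.radians(8.5);X=np.array([np.cos(YAW),np.sin(YAW)]);Y=np.array([-X[1],X[0]])
def pocket(k): return C+.008*X+.072*k*Y
def pick(xy,yaw):
    hover(xy,yaw,.14);st("hover");down(xy,.029);ctrl.gripper_close(55);st("grip");down(xy,.14)
def insert(k,zs,dx=(0,0)):
    p=pocket(k)+np.array(dx);hover(p,YAW,.14);down(p,.068);st("mouth");f0=ctrl.state()["wrist_force"]
    for z in zs:
        down(p,z,.05);s=ctrl.state()["wrist_force"]-f0;st("z %.3f"%z)
        if abs(s).max()>10: print("STOP",s);return False
    return True
def release(k):
    ctrl.gripper_open();st("open");t=ctrl.state()["tool_pos"];down(t[:2],.16,.2)
E
python3 - <<'E'
from h import *
pick((.405,.2467),np.radians(27))
if insert(-1,(.058,.048,.0385)): release(-1)
T=ctrl.get_image("top");S=ctrl.get_image("scene")
cv2.imwrite("pics/c4.png",np.hstack([cv2.resize(T["image"][190:265,225:325],(400,300)),cv2.resize(S["image"][165:240,230:330],(400,300))]))
E
```

```text
hover 12.0 [0.4048 0.247  0.1396] F [-0.2 -0.  -0. ] gap 93.0 ff 0.0
grip 13.8 [0.405  0.2468 0.029 ] F [ 0.7  1.5 -0.8] gap 37.3 ff 54.8
mouth 16.6 [ 0.542  -0.0533  0.0684] F [ 0.6  0.4 -3.7] gap 37.8 ff 54.8
z 0.058 16.9 [ 0.5417 -0.0545  0.058 ] F [-0.1 -0.6 -3.3] gap 37.4 ff 54.8
z 0.048 17.2 [ 0.5415 -0.0543  0.0476] F [-0.3  0.2 -2.2] gap 37.2 ff 54.8
z 0.038 17.6 [ 0.5415 -0.0543  0.0381] F [ 0.2  0.1 -2.9] gap 37.5 ff 54.8
open 18.6 [ 0.5418 -0.0543  0.0385] F [-1.1  0.5  0.7] gap 93.2 ff 0.0
```

View pics/c4.png

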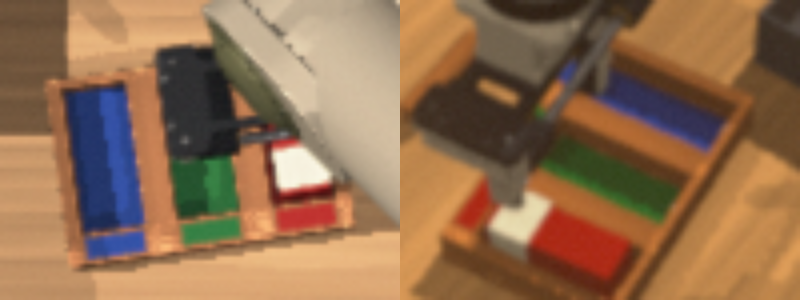

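The red bar lies flat in its pocket with no contact forces on the way in. Next come blue, then green; green is released with the fingertips just above the neighbouring bars.

```bash
python3 - <<'E'
from h import *
pick((.4178,-.2712),np.radians(16))
if insert(1,(.058,.048,.0385)):
    release(1)
    pick((.5886,-.2684),np.radians(18))
    if insert(0,(.058,.0525)):
        ctrl.sleep(.3);release(0);hover((.45,-.45),0,.25);st("end")
        T=ctrl.get_image("top");S=ctrl.get_image("scene")
        cv2.imwrite("pics/c5.png",np.hstack([cv2.resize(T["image"][150:300,150:350],(400,300)),cv2.resize(S["image"][165:240,230:330],(400,300))]))
E
```

```text
hover 20.4 [ 0.4189 -0.2702  0.1401] F [-0.1 -1.   0.4] gap 92.8 ff 0.0
grip 22.2 [ 0.4177 -0.271   0.029 ] F [-0.8  1.1  0.7] gap 37.6 ff 55.0
mouth 25.2 [0.5206 0.0879 0.0683] F [ 0.   0.1 -2.8] gap 37.7 ff 55.0
z 0.058 25.5 [0.5204 0.088  0.058 ] F [-0.4  0.5 -2.7] gap 37.4 ff 55.0
z 0.048 25.9 [0.5202 0.0881 0.0476] F [ 0.2  0.3 -1.7] gap 37.6 ff 55.0
z 0.038 26.2 [0.5202 0.0881 0.0381] F [ 0.6  0.5 -2.7] gap 37.7 ff 55.0
open 27.2 [0.5205 0.0881 0.0385] F [-0.2 -1.5 -0.6] gap 93.0 ff 0.0
hover 29.3 [ 0.589  -0.2664  0.14  ] F [ 1.1 -0.9  0.4] gap 93.1 ff 0.0
grip 31.1 [ 0.5885 -0.2679  0.029 ] F [-0.7  1.6  1. ] gap 37.6 ff 55.0
mouth 33.8 [0.5315 0.0167 0.0682] F [-0.1  0.2 -4.2] gap 37.3 ff 55.0
z 0.058 34.1 [0.5311 0.0168 0.0581] F [-0.4  0.7 -3.8] gap 37.3 ff 55.0
z 0.052 34.4 [0.531  0.0169 0.0523] F [-0.3 -0.1 -3. ] gap 37.8 ff 55.0
open 35.7 [0.5311 0.0169 0.0525] F [0.7 0.2 0.1] gap 92.8 ff 0.0
end 38.2 [ 0.4509 -0.4485  0.2499] F [ 0.  -0.   0.4] gap 92.9 ff 0.0
```

View pics/c5.png

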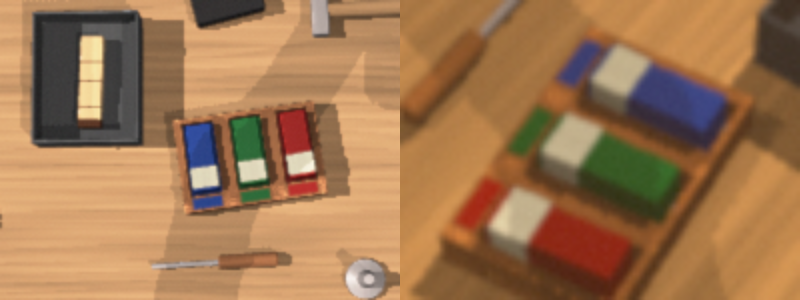

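All three bars lie in line and flat in their own pockets, and the offcut is in the bin at about (90,80) in the left crop. The arm is clear of everything.

```bash
python3 -c "
from bench import ctrl
print(ctrl.hand_in())"
```

```text
the job is handed in; nothing more can be done
None
```

I handed the job in at about 38 s on the robot's clock (limit 72 s): the last pictures show the offcut in the bin and the red, green and blue bars flat in their own pockets, but the hand-in call returned no verdict.

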